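Fetch the automatic punch from a crowded rack and mark the housing

TASK

Take the automatic punch (the one with the wide domed cap) out of the crowded leaning rack without disturbing the tools around it. Hold it upright on the middle of the round boss on the aluminium housing and press straight down until its spring snaps, without ramming it hard after that. Then lower it, nose down, into the square tool pot and let go of it there.

Things in the scene. Friction and masses are not known exactly. Their poses are not given: they have to be found in the camera images.
- punch_mid (a point): Automatic punch, bare metal, 146 mm long, 200 g, the only tool in the rack with a wide domed cap (26 mm across, 16 mm high) on its round body (20 mm diameter, 78 mm long). It hangs with its shoulder on the rack plate, in one of the two slots 29 mm left or right of the middle row's centre. This point: on its axis, 45 mm above the shoulder, 97 mm above the tip. z runs along the tool to the cap.
- punch_tip (a point): The tip (5 mm across) of the punch's sprung nose, on the tool's axis; z as for punch_mid. Above it: 20 mm of nose (8 mm diameter), then 32 mm of shank (14.4 mm diameter), then the body's shoulder. Nose and shank hang below the top of the rack plate.
- plunger (a joint): How far the punch's nose is pushed into its body, m: 0 out, 0.010 fully in. The spring holds the nose out until the push reaches about 15 N; past 0.004 it gives way (the snap) and pushes back less and less, down to about 3 N at 0.010, where the nose comes up hard against its stop. It has snapped once past 0.007. When the tool is lifted the nose springs out again by itself.
- rack_top (a point): Centre of the top face of the fixed grey tool rack's plate (170 wide, 135 deep, 22 mm thick), 98 mm above the bench. Axes: z vertical, y along the rows, x level from front to back; the plate climbs 0.35 rad along x, so tools, square to it, lean to -x. Slots (up the slope; along y) mm: front -42; -58, 0, 58. Middle 0; -58, -29, 0, 29, 58. Rear 42; -58, 0, 58. All are full.
- drift_mid (a point): Plain metal drift, a bystander in the other of the two slots: same 20 mm body but straight, flat-topped, no cap; 90 mm above the plate. This point: on its axis, 45 mm above the plate. Beside punch and drift their row leaves 5 to 8 mm, too little for a finger; in front and behind, the other rows leave a gap 36 mm wide: one finger fits in front, one behind.
- driver0_mid (a point): Screwdriver handle in the rack (front row), 22 mm in diameter, top 75 mm above the plate; a bystander. This point is on its axis, 45 mm above the plate.
- driver1_mid (a point): Screwdriver handle in the rack (front row), 22 mm in diameter, top 83 mm above the plate; a bystander. This point is on its axis, 45 mm above the plate.
- driver2_mid (a point): Screwdriver handle in the rack (front row), 22 mm in diameter, top 79 mm above the plate; a bystander. This point is on its axis, 45 mm above the plate.
- driver3_mid (a point): Screwdriver handle in the rack (middle row), 22 mm in diameter, top 87 mm above the plate; a bystander. This point is on its axis, 45 mm above the plate.
- driver4_mid (a point): Screwdriver handle in the rack (middle row), 22 mm in diameter, top 81 mm above the plate; a bystander. This point is on its axis, 45 mm above the plate.
- driver5_mid (a point): Screwdriver handle in the rack (middle row), 22 mm in diameter, top 87 mm above the plate; a bystander. This point is on its axis, 45 mm above the plate.
- driver6_mid (a point): Screwdriver handle in the rack (rear row), 22 mm in diameter, top 85 mm above the plate; a bystander. This point is on its axis, 45 mm above the plate.
- driver7_mid (a point): Screwdriver handle in the rack (rear row), 22 mm in diameter, top 89 mm above the plate; a bystander. This point is on its axis, 45 mm above the plate.
- driver8_mid (a point): Screwdriver handle in the rack (rear row), 22 mm in diameter, top 81 mm above the plate; a bystander. This point is on its axis, 45 mm above the plate.
- boss_top (a point): Centre of the top face of the one round dark steel boss (26 mm across, 6 mm high, top 64 mm above the bench) on the flat lid of the aluminium instrument housing (120 x 90 mm, lid 58 mm above the bench, fixed on a steel base). The housing's centre is at (-28, +15) mm from this point in its axes; x along the housing's long side, z up.
- pot_mouth (a point): Centre of the mouth of the empty square grey tool pot (60 x 60 mm outside, walls 5 mm, 78 mm high, inner floor 5 mm above the bench), fixed to the bench; x and y are square to its walls, z up.

How it is judged:
On the way, in this order (a step that is already met when the one before it is completed fails the run):
1. the punch is drawn clear of the rack, held in the fingers (distance between punch_mid and rack_top above 0.115 m and contact force between the fingers and punch above 0.5 N), for 0.1 s.
2. the punch is pressed upright on the boss until its spring snaps (nose past 7 mm; tip within 9 mm of the boss's centre, within 0.2 rad of upright) (horizontal distance between punch_tip and boss_top below 0.009 m and angle between punch_mid's own z axis and vertical below 0.2 rad and value of joint plunger above 0.007 m and contact force between punch and housing above 1 N), for 0.02 s.
3. still held, its tip is lowered at least 40 mm below the pot's rim (x of punch_tip in the frame of pot_mouth between -0.028 and 0.028 m and y of punch_tip in the frame of pot_mouth between -0.028 and 0.028 m and z of punch_tip in the frame of pot_mouth below -0.04 m and contact force between the fingers and punch above 0.5 N), for 0.1 s.
At the end, for the whole second after the job is handed in: The punch stands nose down (within 0.7 rad of upright, it may lean on a wall), in the pot with its tip between the pot's walls and at least 60 mm below the rim, released and at rest (below 0.08 m/s); every other tool of the rack is within 20 mm of where it started (x of punch_tip in the frame of pot_mouth between -0.028 and 0.028 m and y of punch_tip in the frame of pot_mouth between -0.028 and 0.028 m and z of punch_tip in the frame of pot_mouth below -0.06 m and angle between punch_mid's own z axis and vertical below 0.7 rad and linear speed of punch below 0.08 m/s and not (distance of any of drift_mid, driver0_mid, driver1_mid, driver2_mid, driver3_mid, driver4_mid, driver5_mid, driver6_mid, driver7_mid, driver8_mid from where it was at the start of the episode above 0.02 m)); the robot touches nothing.
It fails at once if another tool in the rack is moved more than 20 mm (distance of any of drift_mid, driver0_mid, driver1_mid, driver2_mid, driver3_mid, driver4_mid, driver5_mid, driver6_mid, driver7_mid, driver8_mid from where it was at the start of the episode above 0.02 m).
It fails at once if the punch is rammed onto the housing with more than 60 N (contact force between punch and housing above 60 N).
It also fails if it takes over 70 s, if anything falls off the work surface, if the arm or the gripper's body presses on something with over 40 N, if the wrist force passes 120 N, or if a joint passes its speed limit or range.

ROBOT

A 6-joint arm with a two-finger parallel gripper is mounted at the origin on the work surface. World frame = base frame: x ahead of the robot, y to its left, z up, the work surface at z = 0. Lengths are in m, angles in rad, forces in N, time in s.
With the tool pointing down it reaches from about 0.35 to 0.85 m from the base axis. Payload 8.1 kg.
Tool frame: the origin (TCP) lies at the very end of the fingers, on their centre line; the grasp point (between the pads) lies 19 mm behind it; x points along the fingers, y is the direction in which the jaws open and shut, and the axes are right-handed (so a half turn about x gives the same grasp; the last joint's range is limited). The gripper opens to 93 mm and grips with 3 to 60 N. Pads are 15 mm wide; open, the fingers measure 128 mm over their backs; the gripper's body (75 mm by 188 mm) begins 65 mm behind the grasp point.
Start: joints at [-1.416, 0.13, 1.488, -0, 1.523, -0.085], TCP at [0.143, -0.583, 0.219] pointing down, gripper open.
Joint ranges: [-2.96, 2.96], [-0.89, 2.26], [0.02, 2.5], [-1.34, 4.48], [0, 2.73], [-2.66, 2.66]. Speed limits (rad/s): [2.39, 2.39, 2.79, 3.14, 3.14, 3.14].

INTERFACE

Orientations are given as a rotation vector (axis times angle).
In Python, from plant import * gives the robot as it stands. The module is installed in compiled form; this text tells all that it offers.
- The arm moves only by the tool apply_moves, never from a script. Its argument "series" is a list of rows, each an object with "jaw": the gripper's target within -1 to 1 (shut at 1, half-way at 0, fully open at -1); "linear": the shift along the tool's x, y, z normalised to -1 to 1, where 1 is 0.6 m, a list of three; "roll": the turn about the tool's x normalised to -1 to 1, where 1 is 30 degrees. A call has 1 to 20 rows; each row is the pose to reach, as a shift and turn from the pose measured when the call began, along the tool's axes at that moment; what a row does not reach only later rows make up. A row lasts 1/8 s, in which the tool goes at most 62.5 mm and 10.7 degrees, less where a joint would pass 70% of its speed; a pose out of reach is approached as far as the arm can. A call with a number of a shift or a turn outside -1 to 1 is refused whole. A call with a gripper value outside its range is refused whole. The fingers move at their own pace and stop on an object; "force" is the grip in N (left out, the last holds). Time passes only in rows, so rows that repeat a pose let the fingers close. It gives the time, the measured TCP pose, the force and the opening at its end, in the units of the state.
- read_state(): the state, without advancing time (a new reading comes with each control period).
- read_camera(name): name is "scene" or "top"; returns a dict with "pixels" (384x512x3 uint8, blue, green, red), "intrinsics" (3x3 intrinsics, pixels), "rvec" (rotation vector, rad) and "tvec" (3), from world to camera coordinates, as OpenCV has them. Camera axes: x right, y down, z forward; pixel columns grow to the right and rows downward; lengths in m; the calibration is good to about 2 mm. A picture is of the moment at which its call begins. There is no depth.
- close_job(): hands the job in, once; it reports no verdict.
The state is a dict: "t": time; "q": joint angles; "dq": joint speeds; "joint_torque": joint torques, N m; "tool_pos": TCP position; "orientation": TCP orientation; "force": force on the tool from outside, world axes, zero at the start; "wrist_torque": the same for the moment, N m; "opening": finger opening in m.
Only numpy, scipy, OpenCV 4.12 (cv2) and the standard library are available. Lean on these libraries where they do the work, as an engineer would, in place of code of your own. Each camera call takes 0.05 s, during which the arm holds its last target. There are 200 camera calls.

## Working session

There is one attempt and no reset: what is moved stays moved. The work goes in short steps, Python scripts to look and compute and a tool call to move; the robot and the scene stay as the last step left them, time stands still between calls to the robot, and variables do not carry over. Pictures are saved under pics/ and viewed, about 8 in all and at most 12, crops included, and the job is handed in when it is done.

Besides the shell and the picture viewer there is one more tool, called after "Request:" as name([rows], argument=value, ...), one row to a line, values as JSON. apply_moves: Moves the arm, as the interface text tells. Its arguments: {"type":"object","properties":{"series":{"type":"array"},"force":{"type":"number"}},"required":["series"]}

```bash
mkdir -p pics
cat > h.py <<'E'
from plant import *
import numpy as np, cv2
from scipy.spatial.transform import Rotation as R
def cam(n,save=None):
    c=read_camera(n)
    if save: cv2.imwrite('pics/'+save+'.png',c['pixels'])
    return c
def ray(c,uv):
    M=R.from_rotvec(np.ravel(c['rvec'])).as_matrix(); o=-M.T@np.ravel(c['tvec'])
    d=M.T@np.linalg.inv(c['intrinsics'])@np.array([uv[0],uv[1],1.]); return o,d/np.linalg.norm(d)
def onz(c,uv,z):
    o,d=ray(c,uv); return o+d*(z-o[2])/d[2]
def proj(c,P):
    return cv2.projectPoints(np.array(P,float).reshape(-1,3),np.ravel(c['rvec']),np.ravel(c['tvec']),c['intrinsics'],None)[0].reshape(-1,2)
def tri(c1,u1,c2,u2):
    o1,d1=ray(c1,u1);o2,d2=ray(c2,u2)
    s=np.linalg.lstsq(np.c_[d1,-d2],o2-o1,rcond=None)[0]
    a,b=o1+s[0]*d1,o2+s[1]*d2
    return (a+b)/2,np.linalg.norm(a-b)
E
python3 - <<'E'
from h import *
for n in('scene','top'):
    c=cam(n); im=cv2.resize(c['pixels'],(800,600),interpolation=cv2.INTER_CUBIC); cv2.imwrite(f'pics/{n}0.png',im)
    print(n,c['intrinsics'][0,0],ray(c,(256,192)))
s=read_state();print(s['t'],s['tool_pos'],R.from_rotvec(s['orientation']).as_matrix().round(3))
E
```

```text
scene 401.85791411130106 (array([1.10889403, 0.6515204 , 0.6939168 ]), array([-0.52252903, -0.6693981 , -0.52808105]))
top 425.17752263554496 (array([ 4.93787043e-01, -8.84305381e-04,  9.53489288e-01]), array([ 0.09836626,  0.00128536, -0.99514945]))
0.1 [ 0.14243909 -0.5823289   0.21769507] [[-0.     0.237 -0.971]
 [ 0.002 -0.971 -0.237]
 [-1.    -0.002 -0.   ]]
```

View pics/scene0.png

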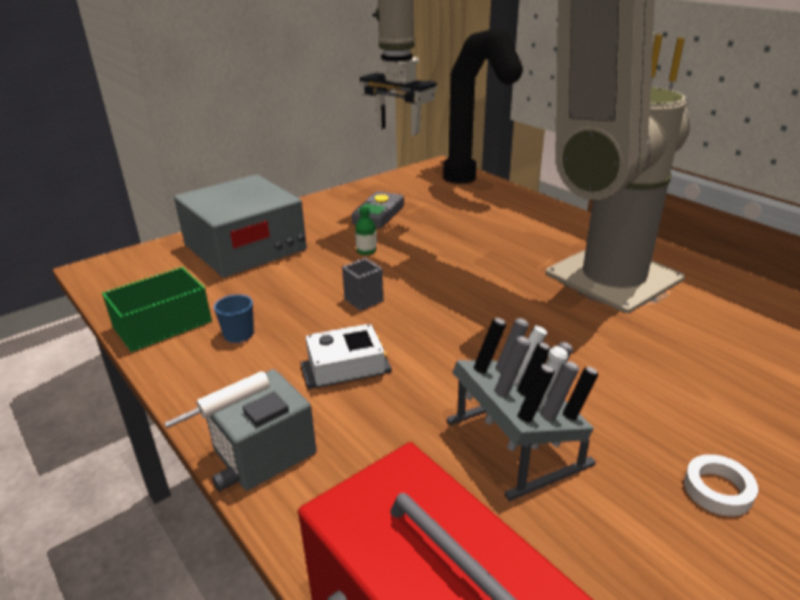

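View pics/top0.png

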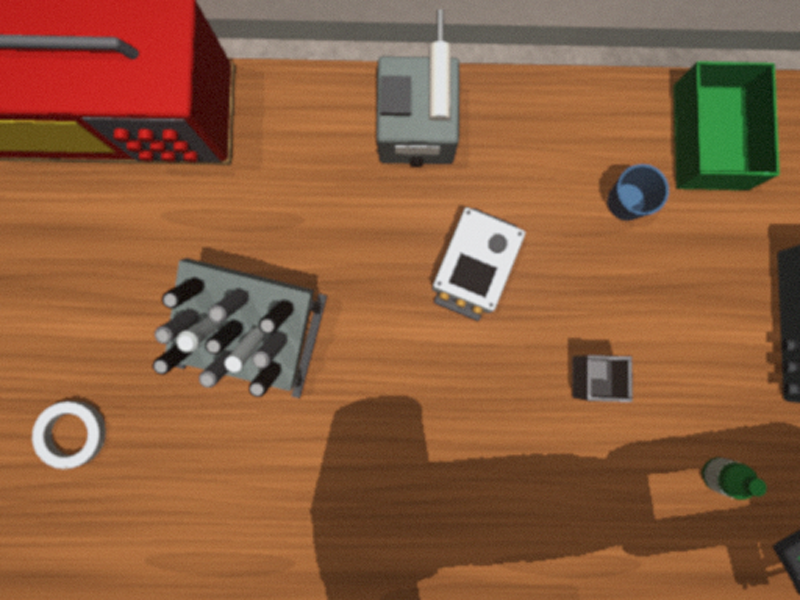

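The scene shows the rack with two bright tools: one domed near (557,355), one straight near (538,335). In the top view they are at (187,342) and (235,362). The housing is around (480,260), its boss at (497,243), and the pot around (603,378), all in 800x600 pixels. I'll zoom in next.

Run:
```python
from h import *
a=cam('scene','s1')['pixels'];b=cam('top','t1')['pixels']
A=cv2.resize(a[195:325,280:390],None,fx=4.5,fy=4.5,interpolation=cv2.INTER_CUBIC)[:585]
B=cv2.resize(b[160:260,92:212],None,fx=3.3,fy=3.3,interpolation=cv2.INTER_CUBIC)
C=np.zeros((600,800,3),np.uint8)
A=cv2.resize(A,(396,468));C[:468,:396]=A;C[:330,400:796]=B
D=cv2.resize(b[130:260,272:412],None,fx=2,fy=2,interpolation=cv2.INTER_CUBIC);C[335:595,400:680]=D
cv2.imwrite('pics/crop1.png',C)
```

```text
(no output)
```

View pics/crop1.png

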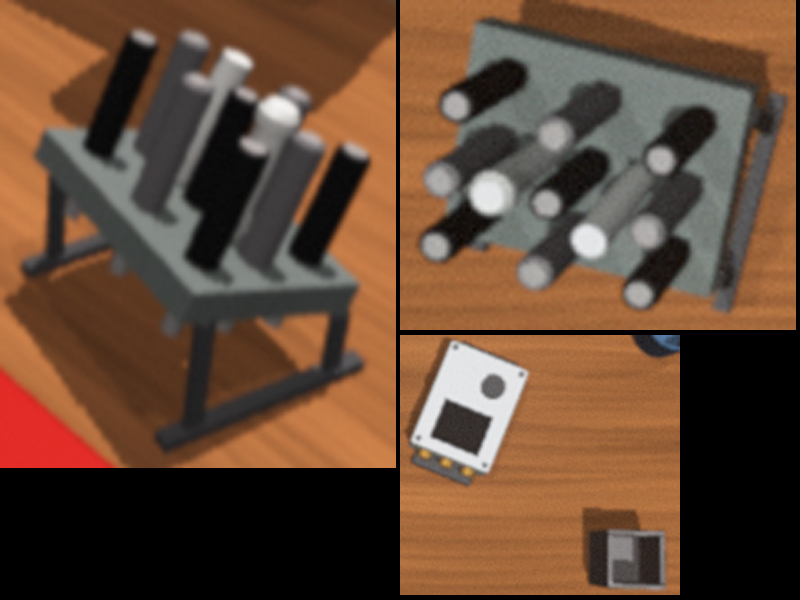

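```bash
cat > rack.py <<'E'
from h import *
from scipy.optimize import least_squares
import itertools
c=cam('top'); s=cam('scene')
B=lambda u,v:((u-400)/3.3+92-.35,v/3.3+160-.35)
A=lambda u,v:(u/3.6+280-.35,v/3.6+195-.35)
slots=[(-42,-58),(-42,0),(-42,58),(0,-58),(0,0),(0,58),(42,-58),(42,0),(42,58)]
tops=[(639,294),(535,274),(437,246),(649,231),(548,203),(441,180),(661,158),(555,134),(457,106)]
H=[75,83,79,87,81,87,85,89,81]
a=.35;ex=np.array([np.cos(a),0,np.sin(a)]);n=np.array([-np.sin(a),0,np.cos(a)])
def pt(p,u,y,h):
    l=(u*ex+h*n)/1000+np.array([0,y/1000,0]); return R.from_euler('z',p[2]).apply(l)+[p[0],p[1],.098]
def fun(p,H=H):
    P=[pt(p,u,y,h) for (u,y),h in zip(slots,H)]+[pt(p,67.5,85,0),pt(p,67.5,-85,0),pt(p,-67.5,-85,0)]
    q=[B(*t) for t in tops]+[B(480,22),B(755,92),B(713,295)]
    return (proj(c,P)-np.array(q)).ravel()
if __name__=='__main__':
    for HH in (H,[79,83,75,87,81,87,81,89,85],[81]*9):
        r=least_squares(fun,[.45,.2,-.25],kwargs=dict(H=HH),loss='soft_l1');p=r.x
        print(p,r.cost);print(fun(p,HH).reshape(-1,2).round(1).tolist())
    p=least_squares(fun,[.45,.2,-.25],loss='soft_l1').x
    for y in(29,-29):
      P=[pt(p,0,y,94),pt(p,0,y,90)];print('pred',proj(c,P),proj(s,P))
    print('obs',B(491,192),B(589,240),A(278,112),A(237,58))
    print(tri(c,B(491,192),s,A(278,112)),pt(p,0,29,94)); print(tri(c,B(589,240),s,A(237,58)),pt(p,0,-29,90))
    # scene check of drivers: tops
    for nm,(u,y),h in zip(range(9),slots,H): print(nm,((proj(s,pt(p,u,y,h))[0]-[280,195])*3.6).round())
    # housing & pot
    D=lambda u,v:((u-400)/2+272-.25,(v-335)/2+130-.25)
    print('boss',onz(c,D(493,386.5),.064))
    cs=[onz(c,D(*t),.058) for t in((452,341),(528,374),(487,472),(411,441))];print('lid',np.round(cs,4).tolist(),np.mean(cs,0))
    cs=[onz(c,D(*t),.078) for t in((608,530),(664,531),(663,588),(607,586))];print('pot',np.round(cs,4).tolist(),np.mean(cs,0))
E
python3 rack.py
```

```text
[ 0.5422694   0.2097349  -0.23554165] 1.485194997002257
[[0.5, -0.2], [0.1, -0.2], [0.1, -0.1], [-0.4, 0.2], [0.2, -0.1], [0.2, 0.0], [0.5, 0.4], [0.2, 0.3], [0.1, -0.3], [-1.1, -0.2], [-0.3, -0.3], [-0.6, 0.6]]
[ 0.54229497  0.20963668 -0.23603084] 2.913804278071882
[[-0.1, 0.6], [0.1, -0.2], [1.1, -0.9], [-0.3, 0.2], [0.2, -0.1], [0.3, -0.0], [1.1, -0.2], [0.3, 0.3], [-0.8, 0.3], [-1.0, -0.2], [-0.3, -0.3], [-0.5, 0.6]]
[ 0.54180178  0.21015943 -0.23361843] 4.976140583410441
[[-0.6, 1.2], [0.3, -0.3], [-0.6, 0.5], [0.4, -0.6], [-0.0, 0.1], [1.4, -0.6], [0.8, -0.0], [1.5, -0.6], [-0.2, 0.1], [-1.4, 0.1], [-0.6, -0.1], [-0.7, 0.7]]
pred [[118.35582892 219.29822302]
 [119.24059738 218.62894591]] [[358.48700288 222.91669393]
 [357.75308021 224.51551399]]
pred [[149.84641172 227.19905727]
 [150.57146997 226.48984593]] [[342.42415559 209.12420508]
 [341.75310568 210.66735309]]
obs (119.22575757575758, 217.8318181818182) (148.9227272727273, 232.37727272727275) (356.8722222222222, 225.76111111111112) (345.4833333333333, 210.76111111111112)
(array([0.52093653, 0.24543081, 0.18040554]), np.float64(0.0012162619675672598)) [0.51769472 0.24545622 0.18630104]
(array([0.49524208, 0.19176339, 0.17938517]), np.float64(0.0008991791040496968)) [0.505493   0.18873762 0.18254354]
0 [235.  56.]
1 [296.  93.]
2 [354. 150.]
3 [194.  37.]
4 [245.  93.]
5 [309. 138.]
6 [142.  37.]
7 [198.  80.]
8 [252. 145.]
boss [ 0.66124926 -0.13113415  0.064     ]
lid [[0.7113, -0.0879, 0.058], [0.6765, -0.1697, 0.058], [0.5705, -0.1255, 0.058], [0.6026, -0.0446, 0.058]] [ 0.64020039 -0.10691775  0.058     ]
pot [[0.51, -0.2481, 0.078], [0.5096, -0.3064, 0.078], [0.4511, -0.3042, 0.078], [0.4526, -0.2462, 0.078]] [ 0.48081587 -0.27622177  0.078     ]
```

```bash
cat >> h.py <<'E'
def plan(P,yaw=None):
    s=read_state();M=R.from_rotvec(s['orientation']).as_matrix();p=np.array(s['tool_pos'])
    y0=np.arctan2(M[1,1],M[0,1])
    r=0 if yaw is None else -np.degrees((yaw-y0+np.pi)%(2*np.pi)-np.pi)/30
    for t in np.atleast_2d(P): print('lin',(M.T@(t-p)/.6).round(4).tolist(),'roll',round(r,4),'dist',np.linalg.norm(t-p).round(3))
    print('at',p.round(4),'yaw',y0.round(4),'tilt',np.degrees(np.arccos(-M[2,0])).round(2),'t',s['t'],'F',np.round(s['force'],1),'open',s['opening'],'q',np.round(s['q'],2))
E
python3 -c "
from h import *
plan([[.25,-.5,.32],[.55,-.2,.32]],-.2355)"
```

```text
lin [-0.1695, -0.0914, -0.2068] roll -2.0923 dist 0.17
lin [-0.1692, -0.4583, -0.8112] roll -2.0923 dist 0.568
at [ 0.1425 -0.5826  0.2183] yaw -1.331 tilt 0.04 t 0.3 F [-0.3 -0.1  0.3] open 0.09296174324968584 q [-1.42  0.13  1.49 -0.    1.52 -0.09]
```

Request:
apply_moves([
  {"jaw":-1,"linear":[-0.17,-0.0914,-0.2068],"roll":-0.3},
  {"jaw":-1,"linear":[-0.17,-0.0914,-0.2068],"roll":-0.6},
  {"jaw":-1,"linear":[-0.17,-0.0914,-0.2068],"roll":-1},
  {"jaw":-1,"linear":[-0.17,-0.4583,-0.8112],"roll":-1},
  {"jaw":-1,"linear":[-0.17,-0.4583,-0.8112],"roll":-1},
  {"jaw":-1,"linear":[-0.17,-0.4583,-0.8112],"roll":-1},
  {"jaw":-1,"linear":[-0.17,-0.4583,-0.8112],"roll":-1},
  {"jaw":-1,"linear":[-0.17,-0.4583,-0.8112],"roll":-1},
  {"jaw":-1,"linear":[-0.17,-0.4583,-0.8112],"roll":-1},
  {"jaw":-1,"linear":[-0.17,-0.4583,-0.8112],"roll":-1},
  {"jaw":-1,"linear":[-0.17,-0.4583,-0.8112],"roll":-1},
  {"jaw":-1,"linear":[-0.17,-0.4583,-0.8112],"roll":-1},
])

```text
t: 1.8
tool_pos: [0.5497, -0.2002, 0.3203]
orientation: [1.774, 0.713, -1.775]
force: [0.4, 0.3, -0.2]
opening: 0.0933
```

Run:
```python
from h import *
import rack
p=[.5423,.2097,-.2355]
g=rack.pt(p,0,29,48);print(g)
plan([[*g[:2],.32],[*g[:2],.24]],-.2355)
```

```text
[0.53306176 0.24173992 0.14308989]
lin [0.0012, -0.5526, -0.4899] roll -1.095 dist 0.443
lin [0.1345, -0.5525, -0.4898] roll -1.095 dist 0.45
at [ 0.5493 -0.201   0.3206] yaw -0.8088 tilt 0.02 t 1.9 F [-0.4  0.2 -0.1] open 0.09269267686274152 q [-0.44  0.07  1.37  0.    1.7   0.37]
```

Request:
apply_moves([
  {"jaw":-1,"linear":[0,-0.5526,-0.4899],"roll":-0.5},
  {"jaw":-1,"linear":[0,-0.5526,-0.4899],"roll":-1},
  {"jaw":-1,"linear":[0,-0.5526,-0.4899],"roll":-1},
  {"jaw":-1,"linear":[0,-0.5526,-0.4899],"roll":-1},
  {"jaw":-1,"linear":[0,-0.5526,-0.4899],"roll":-1},
  {"jaw":-1,"linear":[0,-0.5526,-0.4899],"roll":-1},
  {"jaw":-1,"linear":[0,-0.5526,-0.4899],"roll":-1},
  {"jaw":-1,"linear":[0,-0.5526,-0.4899],"roll":-1},
  {"jaw":-1,"linear":[0,-0.5526,-0.4899],"roll":-1},
  {"jaw":-1,"linear":[0.1,-0.5526,-0.4899],"roll":-1},
  {"jaw":-1,"linear":[0.1,-0.5526,-0.4899],"roll":-1},
])

```text
t: 3.28
tool_pos: [0.5301, 0.2383, 0.2546]
orientation: [1.409, 1.062, -1.429]
force: [0.2, -0.1, -0.3]
opening: 0.0929
```

Run:
```python
from h import *
import rack
c=cam('scene');t=cam('top')
A=cv2.resize(c['pixels'][130:320,250:410],(480,570),interpolation=cv2.INTER_CUBIC)
B=cv2.resize(t['pixels'][140:270,80:210],(310,310),interpolation=cv2.INTER_CUBIC)
C=np.zeros((580,800,3),np.uint8);C[:570,:480]=A;C[:310,485:795]=B;cv2.imwrite('pics/c2.png',C)
p=[.5423,.2097,-.2355]
g=rack.pt(p,0,29,48)
plan([[*g[:2],.2],[*g[:2],.124]],-.2355)
```

```text
lin [0.1071, -0.0033, 0.0004] roll -0.0976 dist 0.064
lin [0.2337, -0.0037, 0.0008] roll -0.0976 dist 0.14
at [0.5348 0.2413 0.2642] yaw -0.2866 tilt 0.26 t 3.475 F [-0.4 -0.1  0.4] open 0.09291506469129339 q [0.34 0.08 1.46 0.   1.6  0.62]
```

View pics/c2.png

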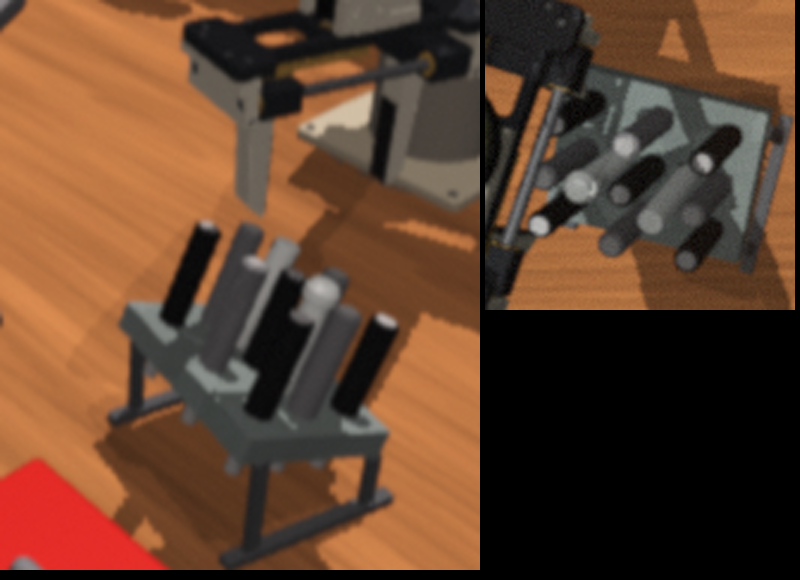

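The gripper is above the rack with its jaws along front–back, and the punch cap at (320,295) lies between the finger lines. The finger path is clear, so I'll descend.

Request:
apply_moves([
  {"jaw":-1,"linear":[0.05,-0.0035,0.0006],"roll":-0.0976},
  {"jaw":-1,"linear":[0.08,-0.0035,0.0006],"roll":-0.0976},
  {"jaw":-1,"linear":[0.08,-0.0035,0.0006],"roll":-0.0976},
  {"jaw":-1,"linear":[0.08,-0.0035,0.0006],"roll":-0.0976},
], force=6)

```text
t: 3.98
tool_pos: [0.5334, 0.2418, 0.2175]
orientation: [1.386, 1.086, -1.376]
force: [0.0, -0.8, 0.4]
opening: 0.0924
```

Run:
```python
from h import *
plan([[.53306,.24174,.124]],-.2355)
```

```text
lin [0.1558, -0.0013, 0.0007] roll -0.0012 dist 0.093
at [0.5334 0.2418 0.2175] yaw -0.2361 tilt 0.34 t 3.975 F [ 0.  -0.8  0.4] open 0.09241579715268004 q [0.34 0.09 1.54 0.   1.51 0.57]
```

Request:
apply_moves([
  {"jaw":-1,"linear":[0.03,0,0],"roll":0},
  {"jaw":-1,"linear":[0.06,0,0],"roll":0},
  {"jaw":-1,"linear":[0.09,0,0],"roll":0},
  {"jaw":-1,"linear":[0.12,0,0],"roll":0},
  {"jaw":-1,"linear":[0.14,0,0],"roll":0},
  {"jaw":-1,"linear":[0.155,0,0],"roll":0},
  {"jaw":-1,"linear":[0.155,0,0],"roll":0},
  {"jaw":-1,"linear":[0.155,0,0],"roll":0},
  {"jaw":-1,"linear":[0.155,0,0],"roll":0},
])

```text
t: 5.1
tool_pos: [0.5345, 0.2422, 0.1254]
orientation: [1.387, 1.086, -1.374]
force: [0.6, 0.2, 0.8]
opening: 0.0925
```

Run:
```python
from h import *
plan([[.53306,.24174,.124]],-.2355)
```

```text
lin [0.0022, -0.0021, 0.0013] roll -0.0011 dist 0.002
at [0.5345 0.2422 0.1254] yaw -0.2361 tilt 0.42 t 5.1 F [0.6 0.2 0.8] open 0.09251565133595353 q [0.34 0.15 1.64 0.   1.34 0.57]
```

No contact on the way down. Next I'll close gently.

Request:
apply_moves([
  {"jaw":0.3,"linear":[0.002,-0.002,0.0013],"roll":0},
  {"jaw":1,"linear":[0.002,-0.002,0.0013],"roll":0},
  {"jaw":1,"linear":[0.002,-0.002,0.0013],"roll":0},
  {"jaw":1,"linear":[0.002,-0.002,0.0013],"roll":0},
  {"jaw":1,"linear":[0.002,-0.002,0.0013],"roll":0},
  {"jaw":1,"linear":[0.002,-0.002,0.0013],"roll":0},
  {"jaw":1,"linear":[0.002,-0.002,0.0013],"roll":0},
  {"jaw":1,"linear":[0.002,-0.002,0.0013],"roll":0},
], force=8)

```text
t: 6.1
tool_pos: [0.5338, 0.2417, 0.1246]
orientation: [1.388, 1.085, -1.373]
force: [2.5, -1.1, 1.3]
opening: 0.0367
```

Run:
```python
from h import *
import rack
s=read_state();p=np.array(s['tool_pos']);n=R.from_euler('z',-.2355).apply(rack.n)
plan([p+n*d for d in(.02,.04,.06,.08)])
```

```text
lin [-0.0314, -0.0112, -0.0001] roll 0 dist 0.02
lin [-0.0628, -0.0224, -0.0003] roll 0 dist 0.04
lin [-0.0942, -0.0336, -0.0004] roll 0 dist 0.06
lin [-0.1256, -0.0448, -0.0005] roll 0 dist 0.08
at [0.5336 0.2417 0.1246] yaw -0.2363 tilt 0.48 t 6.2 F [ 2.4 -1.8  1.9] open 0.03684269244707119 q [ 0.34  0.15  1.64 -0.    1.34  0.57]
```

Request:
apply_moves([
  {"jaw":1,"linear":[-0.0157,-0.0056,0],"roll":0},
  {"jaw":1,"linear":[-0.0314,-0.0112,0],"roll":0},
  {"jaw":1,"linear":[-0.0314,-0.0112,0],"roll":0},
  {"jaw":1,"linear":[-0.0314,-0.0112,0],"roll":0},
], force=10)

```text
t: 6.7
tool_pos: [0.5278, 0.2432, 0.1438]
orientation: [1.389, 1.084, -1.372]
force: [5.8, -0.4, 3.1]
opening: 0.0362
```

Run:
```python
from h import *
import rack
c=cam('scene');t=cam('top')
A=cv2.resize(c['pixels'][180:330,270:400],(480,554),interpolation=cv2.INTER_CUBIC)
B=cv2.resize(t['pixels'][140:270,80:210],(310,310),interpolation=cv2.INTER_CUBIC)
C=np.zeros((580,800,3),np.uint8);C[:554,:480]=A;C[:310,485:795]=B;cv2.imwrite('pics/c3.png',C)
s=read_state();p=np.array(s['tool_pos']);n=R.from_euler('z',-.2355).apply(rack.n)
plan([p+n*d for d in(.02,.04,.06)])
```

```text
lin [-0.0314, -0.0112, -0.0001] roll 0 dist 0.02
lin [-0.0628, -0.0223, -0.0003] roll 0 dist 0.04
lin [-0.0942, -0.0335, -0.0004] roll 0 dist 0.06
at [0.5277 0.2432 0.1436] yaw -0.2364 tilt 0.56 t 6.9 F [ 5.8 -0.9  2.8] open 0.0367295365131253 q [ 0.34  0.12  1.64 -0.    1.37  0.58]
```

View pics/c3.png

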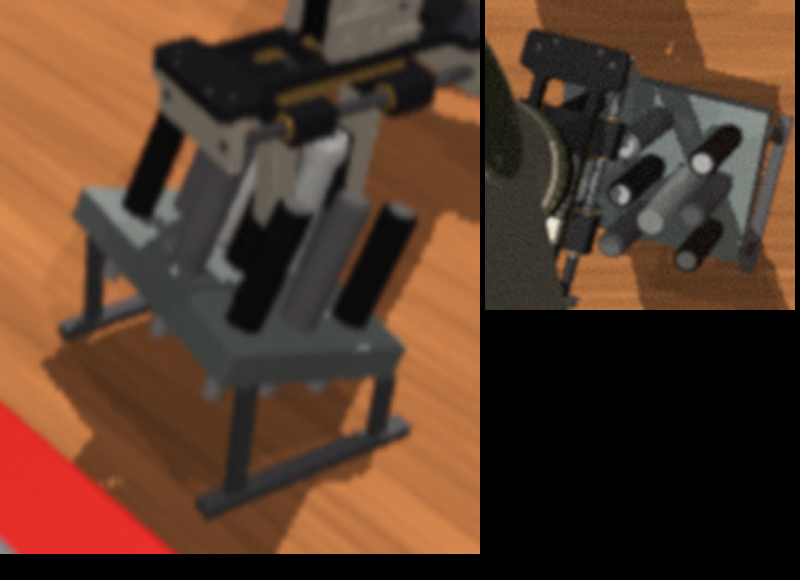

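The punch sits between the fingers with its cap at (320,140), and it has risen with them. The neighbours are in place, so I'll keep drawing it out.

Request:
apply_moves([
  {"jaw":1,"linear":[-0.0157,-0.0045,0],"roll":0},
  {"jaw":1,"linear":[-0.0314,-0.01,0],"roll":0},
  {"jaw":1,"linear":[-0.0471,-0.0156,0],"roll":0},
  {"jaw":1,"linear":[-0.0628,-0.0212,0],"roll":0},
  {"jaw":1,"linear":[-0.0628,-0.0212,0],"roll":0},
])

```text
t: 7.52
tool_pos: [0.5139, 0.2462, 0.1807]
orientation: [1.387, 1.086, -1.374]
force: [-0.2, -0.3, -2.4]
opening: 0.0252
```

Run:
```python
from h import *
import rack
cam('scene','s4')
s=read_state();p=np.array(s['tool_pos']);n=R.from_euler('z',-.2355).apply(rack.n)
plan([p+n*d for d in(.02,.04,.06)])
```

```text
lin [-0.0314, -0.0112, -0.0001] roll 0 dist 0.02
lin [-0.0628, -0.0225, -0.0002] roll 0 dist 0.04
lin [-0.0941, -0.0337, -0.0003] roll 0 dist 0.06
at [0.514  0.2459 0.1799] yaw -0.2362 tilt 0.42 t 7.675 F [ 0.3 -0.5 -1.3] open 0.024889664252425173 q [ 0.36  0.06  1.63 -0.    1.44  0.59]
```

Request:
apply_moves([
  {"jaw":1,"linear":[-0.03,-0.009,0],"roll":0},
  {"jaw":1,"linear":[-0.06,-0.015,0],"roll":0},
  {"jaw":1,"linear":[-0.09,-0.02,0],"roll":0},
  {"jaw":1,"linear":[-0.12,-0.02,0],"roll":0},
  {"jaw":1,"linear":[-0.15,-0.02,0],"roll":0},
  {"jaw":1,"linear":[-0.15,-0.02,0],"roll":0},
], force=15)

```text
t: 8.43
tool_pos: [0.5028, 0.2489, 0.2723]
orientation: [1.39, 1.084, -1.371]
force: [0.3, 1.0, -2.3]
opening: 0.0249
```

Run:
```python
from h import *
import rack
c=cam('scene');t=cam('top')
A=cv2.resize(c['pixels'][120:320,270:400],(390,600),interpolation=cv2.INTER_CUBIC)
B=cv2.resize(t['pixels'][140:270,80:210],(310,310),interpolation=cv2.INTER_CUBIC)
C=np.zeros((600,800,3),np.uint8);C[:600,:390]=A;C[:310,485:795]=B;cv2.imwrite('pics/c4.png',C)
plan([.5,.24,.3])
```

```text
lin [-0.0522, 0.0013, 0.0138] roll 0 dist 0.032
at [0.5013 0.2483 0.2687] yaw -0.2363 tilt 0.32 t 8.625 F [-0.2  0.2 -2.1] open 0.024814731306574165 q [ 0.37 -0.    1.53 -0.    1.6   0.6 ]
```

View pics/c4.png

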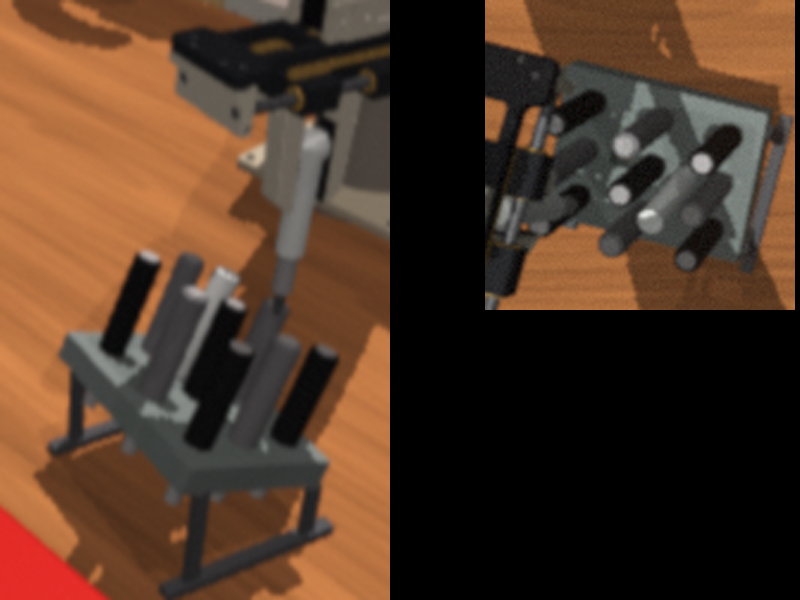

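The punch is clear of the rack, hanging near-upright with its cap at (317,135) and tip at (278,308). The other tools stand. Next I'll measure its lean in the jaw plane.

```bash
cat >> h.py <<'E'
def inplane(c,uvs):
    s=read_state();M=R.from_rotvec(s['orientation']).as_matrix();p=np.array(s['tool_pos'])
    for uv in uvs:
        o,d=ray(c,uv);q=o+d*((p-o)@M[:,2])/(d@M[:,2]); print('world',q.round(4),'jaw-axis',((q-p)@M[:,1]*1000).round(1),'above TCP',((p-q)@M[:,0]*1000).round(1))
E
python3 - <<'E'
from h import *
c=cam('scene','s5')
f=lambda u,v:(270+u/3-.3,120+v/3-.3)
inplane(c,[f(317,125),f(317,140),f(289,255),f(285,290),f(279,308)])
A=c['pixels'][115:235,330:400]; cv2.imwrite('pics/c5.png',cv2.resize(A,None,fx=5,fy=5,interpolation=cv2.INTER_CUBIC))
E
```

```text
world [0.4971 0.2491 0.3277] jaw-axis -4.0 above TCP 59.1
world [0.4951 0.2496 0.3161] jaw-axis -6.1 above TCP 47.5
world [0.5039 0.2478 0.228 ] jaw-axis 2.5 above TCP -40.6
world [0.5027 0.2482 0.1979] jaw-axis 1.1 above TCP -70.7
world [0.5056 0.2475 0.1832] jaw-axis 4.1 above TCP -85.4
```

View pics/c5.png

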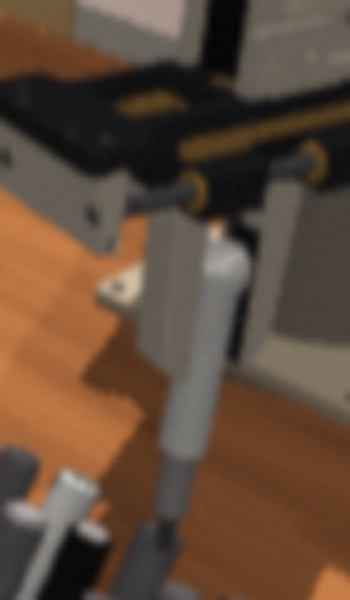

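The cap at (225,260) sits between the fingers. The lean is about 0.065 rad, with the tip roughly 4 mm along +jaw and 85 mm below the TCP. I'll firm the grip, rise and go to the boss.

```bash
python3 -c "
from h import *
plan([[.5,.245,.33],[.657,-.13,.33],[.657,-.13,.19]])"
```

```text
lin [-0.1023, -0.0003, 0.0056] roll 0 dist 0.061
lin [-0.102, 0.4004, 0.5519] roll 0 dist 0.414
lin [0.1313, 0.3993, 0.5526] roll 0 dist 0.417
at [0.5013 0.2483 0.2686] yaw -0.2363 tilt 0.31 t 8.675 F [ 0.4 -0.3 -1.5] open 0.024728426118875442 q [ 0.37 -0.    1.53 -0.    1.6   0.6 ]
```

Request:
apply_moves([
  {"jaw":1,"linear":[-0.1,0,0],"roll":0},
  {"jaw":1,"linear":[-0.102,0,0],"roll":0},
  {"jaw":1,"linear":[-0.102,0.08,0.11],"roll":0},
  {"jaw":1,"linear":[-0.102,0.14,0.193],"roll":0},
  {"jaw":1,"linear":[-0.102,0.19,0.262],"roll":0},
  {"jaw":1,"linear":[-0.102,0.24,0.331],"roll":0},
  {"jaw":1,"linear":[-0.102,0.29,0.4],"roll":0},
  {"jaw":1,"linear":[-0.102,0.34,0.469],"roll":0},
  {"jaw":1,"linear":[-0.102,0.39,0.538],"roll":0},
  {"jaw":1,"linear":[-0.102,0.4,0.552],"roll":0},
  {"jaw":1,"linear":[-0.05,0.4,0.552],"roll":0},
  {"jaw":1,"linear":[0.03,0.4,0.552],"roll":0},
  {"jaw":1,"linear":[0.1,0.4,0.552],"roll":0},
  {"jaw":1,"linear":[0.13,0.4,0.552],"roll":0},
  {"jaw":1,"linear":[0.13,0.4,0.552],"roll":0},
  {"jaw":1,"linear":[0.13,0.4,0.552],"roll":0},
], force=40)

```text
t: 10.68
tool_pos: [0.6587, -0.1298, 0.1933]
orientation: [1.386, 1.083, -1.374]
force: [0.1, -0.8, -1.6]
opening: 0.0244
```

Run:
```python
from h import *
c=cam('scene');t=cam('top')
w=proj(c,[.657,-.13,.15])[0];x,y=int(w[0]),int(w[1]);print(x,y)
A=cv2.resize(c['pixels'][y-70:y+50,x-45:x+45],(450,600),interpolation=cv2.INTER_CUBIC)
w=proj(t,[.657,-.13,.1])[0];X,Y=int(w[0]),int(w[1]);print(X,Y)
B=cv2.resize(t['pixels'][Y-50:Y+50,X-40:X+45],(340,400),interpolation=cv2.INTER_CUBIC)
C=np.zeros((600,800,3),np.uint8);C[:,:450]=A;C[:400,455:795]=B;cv2.imwrite('pics/c6.png',C)
print('boss px',proj(c,[.6612,-.1311,.064]))
plan([.657,-.13,.149])
```

```text
207 188
320 154
boss px [[208.95863682 216.44708978]]
lin [0.0743, -0.0036, 0.0008] roll 0 dist 0.045
at [ 0.6588 -0.1301  0.1936] yaw -0.2362 tilt 0.52 t 10.775 F [ 0.7  0.  -0.9] open 0.024673780467383232 q [-0.27  0.33  1.31  0.    1.5  -0.04]
```

View pics/c6.png

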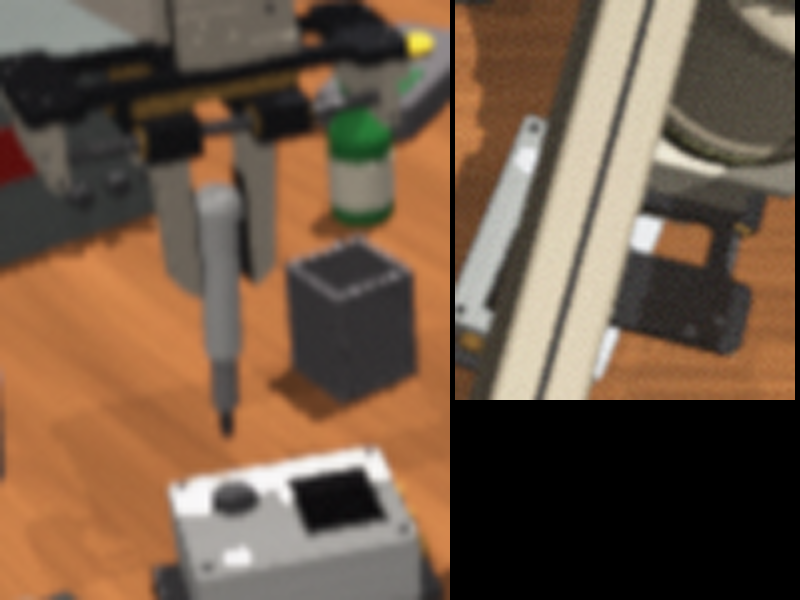

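The boss at (236,495) matches the prediction to within 0.2 px. The punch hangs over it with its tip at (228,435).

Run:
```python
from h import *
c=cam('scene')
f=lambda u,v:(162+u/5-.4,118+v/5-.4)
inplane(c,[f(217,184),f(224,357),f(227,436)])
plan([[.657,-.13,.19]])
```

```text
world [ 0.6563 -0.1296  0.2499] jaw-axis -2.0 above TCP 56.6
world [ 0.6612 -0.1305  0.1514] jaw-axis 2.2 above TCP -41.9
world [ 0.6637 -0.131   0.103 ] jaw-axis 4.4 above TCP -90.3
lin [0.0055, -0.0028, 0.0006] roll 0 dist 0.004
at [ 0.6587 -0.13    0.1933] yaw -0.2362 tilt 0.5 t 10.825 F [-0.7  0.6 -1.8] open 0.02430131629186273 q [-0.27  0.33  1.31  0.    1.5  -0.04]
```

Request:
apply_moves([
  {"jaw":1,"linear":[0.025,-0.004,0.0006],"roll":0},
  {"jaw":1,"linear":[0.05,-0.004,0.0006],"roll":0},
  {"jaw":1,"linear":[0.055,-0.004,0.0006],"roll":0},
  {"jaw":1,"linear":[0.055,-0.004,0.0006],"roll":0},
])

```text
t: 11.32
tool_pos: [0.656, -0.1297, 0.1593]
orientation: [1.386, 1.084, -1.375]
force: [-1.0, 0.1, -2.0]
opening: 0.0244
```

Request:
apply_moves([
  {"jaw":1,"linear":[0.003,0,0],"roll":0},
  {"jaw":1,"linear":[0.006,0,0],"roll":0},
  {"jaw":1,"linear":[0.006,0,0],"roll":0},
])

```text
t: 11.7
tool_pos: [0.6561, -0.1297, 0.1557]
orientation: [1.386, 1.084, -1.375]
force: [-0.6, 0.8, -1.4]
opening: 0.0243
```

Run:
```python
from h import *
c=cam('scene')
A=cv2.resize(c['pixels'][148:248,162:252],(540,600),interpolation=cv2.INTER_CUBIC);cv2.imwrite('pics/c7.png',A)
plan([[.657,-.13,.15]])
```

```text
lin [0.0097, 0.0015, 0.0002] roll 0 dist 0.006
at [ 0.6561 -0.1297  0.1558] yaw -0.2363 tilt 0.42 t 11.75 F [ 0.   0.  -2.8] open 0.024344215104990626 q [-0.27  0.34  1.36  0.    1.43 -0.04]
```

View pics/c7.png

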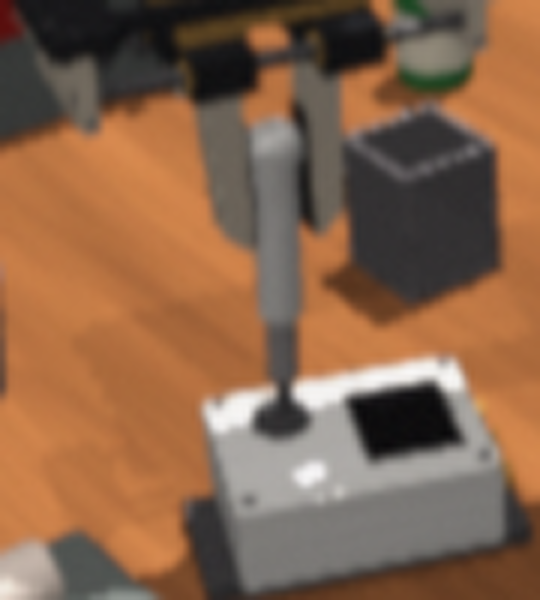

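The tip is just above the boss centre: nose at (284,400), boss at (282,418). Now I'll press in small steps.

Request:
apply_moves([
  {"jaw":1,"linear":[0.003,0,0],"roll":0},
  {"jaw":1,"linear":[0.006,0,0],"roll":0},
  {"jaw":1,"linear":[0.009,0,0],"roll":0},
  {"jaw":1,"linear":[0.009,0,0],"roll":0},
], force=55)

```text
t: 12.25
tool_pos: [0.6577, -0.1301, 0.1538]
orientation: [1.387, 1.08, -1.371]
force: [-2.4, 0.5, 12.2]
opening: 0.0242
```

Request:
apply_moves([
  {"jaw":1,"linear":[0.0025,0,0],"roll":0},
  {"jaw":1,"linear":[0.005,0,0],"roll":0},
  {"jaw":1,"linear":[0.005,0,0],"roll":0},
])

```text
t: 12.62
tool_pos: [0.659, -0.1305, 0.1539]
orientation: [1.389, 1.077, -1.369]
force: [-3.0, 1.3, 12.6]
opening: 0.0239
```

Request:
apply_moves([
  {"jaw":1,"linear":[0.006,-0.003,0],"roll":0},
  {"jaw":1,"linear":[0.009,-0.003,0],"roll":0},
  {"jaw":1,"linear":[0.012,-0.003,0],"roll":0},
  {"jaw":1,"linear":[0.012,-0.003,0],"roll":0},
])

```text
t: 13.12
tool_pos: [0.6587, -0.1305, 0.1496]
orientation: [1.39, 1.073, -1.366]
force: [-3.1, 0.1, 12.0]
opening: 0.024
```

Run:
```python
from h import *
plan([[.6575,-.13,.15]])
```

```text
lin [-0.0007, -0.002, -0.0003] roll 0 dist 0.001
at [ 0.6587 -0.1305  0.1496] yaw -0.2362 tilt 1.11 t 13.125 F [-3.1  0.1 12. ] open 0.02396598442261438 q [-0.27  0.34  1.37  0.    1.41 -0.04]
```

Request:
apply_moves([
  {"jaw":1,"linear":[0.006,-0.002,0],"roll":0},
  {"jaw":1,"linear":[0.009,-0.002,0],"roll":0},
  {"jaw":1,"linear":[0.012,-0.002,0],"roll":0},
  {"jaw":1,"linear":[0.012,-0.002,0],"roll":0},
])

```text
t: 13.62
tool_pos: [0.6584, -0.1304, 0.144]
orientation: [1.391, 1.072, -1.364]
force: [-2.3, 0.9, 7.8]
opening: 0.0237
```

Run:
```python
from h import *
c=cam('scene')
A=cv2.resize(c['pixels'][148:248,162:252],(540,600),interpolation=cv2.INTER_CUBIC);cv2.imwrite('pics/c8.png',A)
plan([[.6575,-.13,.15]])
```

```text
lin [-0.01, -0.0013, -0.0003] roll 0 dist 0.006
at [ 0.6584 -0.1304  0.144 ] yaw -0.2361 tilt 1.24 t 13.675 F [-1.  -0.5  7.2] open 0.024081713527824823 q [-0.27  0.34  1.38  0.    1.4  -0.04]
```

View pics/c8.png

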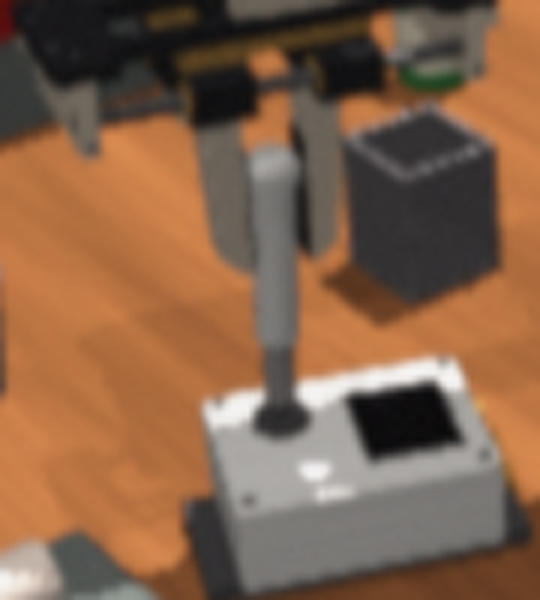

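Force fell from 12 to about 7.5 N and the nose is mostly in, so the spring is giving way. I'll push slightly further to be sure the nose passes 7 mm.

Request:
apply_moves([
  {"jaw":1,"linear":[0.005,-0.001,0],"roll":0},
  {"jaw":1,"linear":[0.008,-0.001,0],"roll":0},
  {"jaw":1,"linear":[0.009,-0.001,0],"roll":0},
  {"jaw":1,"linear":[0.009,-0.001,0],"roll":0},
])

```text
t: 14.18
tool_pos: [0.66, -0.1308, 0.1435]
orientation: [1.393, 1.066, -1.36]
force: [-6.6, 1.1, 20.7]
opening: 0.024
```

Run:
```python
from h import *
plan([[.6575,-.13,.15]])
```

```text
lin [-0.011, -0.004, -0.0004] roll 0 dist 0.007
at [ 0.66   -0.1308  0.1435] yaw -0.2361 tilt 1.59 t 14.175 F [-6.6  1.1 20.7] open 0.02395262642621101 q [-0.27  0.34  1.38  0.    1.39 -0.04]
```

The force climbed to 20.7 N with no travel, so the nose is on its stop and has snapped. I'll lift and go to the pot.

Request:
apply_moves([
  {"jaw":1,"linear":[-0.03,-0.003,0],"roll":0},
  {"jaw":1,"linear":[-0.09,-0.003,0],"roll":0},
  {"jaw":1,"linear":[-0.15,-0.003,0],"roll":0},
  {"jaw":1,"linear":[-0.18,-0.003,0],"roll":0},
  {"jaw":1,"linear":[-0.18,-0.003,0],"roll":0},
  {"jaw":1,"linear":[-0.18,-0.003,0],"roll":0},
], force=40)

```text
t: 14.92
tool_pos: [0.6545, -0.1297, 0.2491]
orientation: [1.392, 1.069, -1.362]
force: [-0.5, 0.7, -2.4]
opening: 0.0242
```

Run:
```python
from h import *
plan([[.476,-.275,.25],[.476,-.275,.20]])
```

```text
lin [-0.0078, -0.2325, 0.305] roll 0 dist 0.23
lin [0.0755, -0.2346, 0.3051] roll 0 dist 0.235
at [ 0.6545 -0.1297  0.2491] yaw -0.2362 tilt 1.42 t 14.925 F [-0.5  0.7 -2.4] open 0.024225535471591706 q [-0.27  0.28  1.27  0.    1.57 -0.04]
```

Request:
apply_moves([
  {"jaw":1,"linear":[-0.01,-0.06,0.08],"roll":0},
  {"jaw":1,"linear":[-0.01,-0.11,0.144],"roll":0},
  {"jaw":1,"linear":[-0.01,-0.16,0.21],"roll":0},
  {"jaw":1,"linear":[-0.01,-0.21,0.275],"roll":0},
  {"jaw":1,"linear":[0,-0.2325,0.305],"roll":0},
  {"jaw":1,"linear":[0.04,-0.234,0.305],"roll":0},
  {"jaw":1,"linear":[0.0755,-0.2346,0.305],"roll":0},
  {"jaw":1,"linear":[0.0755,-0.2346,0.305],"roll":0},
  {"jaw":1,"linear":[0.0755,-0.2346,0.305],"roll":0},
])

```text
t: 16.05
tool_pos: [0.4759, -0.2748, 0.1999]
orientation: [1.391, 1.07, -1.362]
force: [0.4, 0.3, -0.3]
opening: 0.0242
```

Run:
```python
from h import *
c=cam('scene');w=proj(c,[.48,-.276,.1])[0];x,y=int(w[0])-50,int(w[1])-65;print(x,y)
cv2.imwrite('pics/c9.png',cv2.resize(c['pixels'][y:y+110,x:x+100],(500,550),interpolation=cv2.INTER_CUBIC))
plan([[.476,-.275,.11]])
```

```text
181 100
lin [0.1508, -0.0043, 0.0004] roll 0 dist 0.091
at [ 0.4763 -0.275   0.2005] yaw -0.2359 tilt 1.45 t 16.1 F [-0.5  0.8 -2.3] open 0.023953073762211945 q [-0.62 -0.02  1.68  0.01  1.46 -0.39]
```

View pics/c9.png

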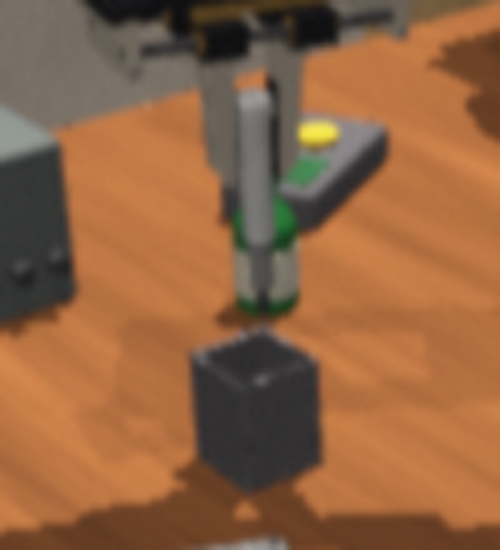

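The tip at (263,310) is over the pot mouth at (256,357). I'll lower it.

Request:
apply_moves([
  {"jaw":1,"linear":[0.04,-0.004,0],"roll":0},
  {"jaw":1,"linear":[0.08,-0.006,0],"roll":0},
  {"jaw":1,"linear":[0.12,-0.006,0],"roll":0},
  {"jaw":1,"linear":[0.15,-0.006,0],"roll":0},
  {"jaw":1,"linear":[0.16,-0.006,0],"roll":0},
  {"jaw":1,"linear":[0.16,-0.006,0],"roll":0},
  {"jaw":1,"linear":[0.16,-0.006,0],"roll":0},
], force=20)

```text
t: 16.98
tool_pos: [0.4759, -0.275, 0.1057]
orientation: [1.391, 1.067, -1.361]
force: [0.2, 0.6, -1.7]
opening: 0.0247
```

Run:
```python
from h import *
plan([[.475,-.275,.098]])
```

```text
lin [0.0128, -0.0018, 0.0003] roll 0 dist 0.008
at [ 0.4759 -0.275   0.1057] yaw -0.2358 tilt 1.54 t 16.975 F [ 0.2  0.6 -1.7] open 0.024727156931692567 q [-0.62  0.05  1.78  0.01  1.28 -0.39]
```

Request:
apply_moves([
  {"jaw":1,"linear":[0.01,0,0],"roll":0},
  {"jaw":1,"linear":[0.018,0,0],"roll":0},
  {"jaw":1,"linear":[0.018,0,0],"roll":0},
  {"jaw":0.4,"linear":[0.016,0,0],"roll":0},
  {"jaw":0.2,"linear":[0.016,0,0],"roll":0},
  {"jaw":-0.2,"linear":[0.016,0,0],"roll":0},
  {"jaw":-1,"linear":[0.016,0,0],"roll":0},
  {"jaw":-1,"linear":[0.016,0,0],"roll":0},
  {"jaw":-1,"linear":[0.016,0,0],"roll":0},
  {"jaw":-1,"linear":[0.016,0,0],"roll":0},
  {"jaw":-1,"linear":[0.016,0,0],"roll":0},
  {"jaw":-1,"linear":[0.016,0,0],"roll":0},
])

```text
t: 18.48
tool_pos: [0.4762, -0.2751, 0.0961]
orientation: [1.391, 1.067, -1.361]
force: [0.4, -0.3, -0.6]
opening: 0.0927
```

Run:
```python
from h import *
c=cam('scene');x,y=181,100
cv2.imwrite('pics/c10.png',cv2.resize(c['pixels'][y:y+110,x:x+100],(500,550),interpolation=cv2.INTER_CUBIC))
plan([[.475,-.275,.3]])
```

```text
lin [-0.3398, 0.0073, -0.0] roll 0 dist 0.204
at [ 0.4761 -0.2751  0.0961] yaw -0.2359 tilt 1.54 t 18.525 F [ 0.3  0.3 -1.1] open 0.09275338918979306 q [-0.62  0.06  1.79  0.01  1.26 -0.39]
```

View pics/c10.png

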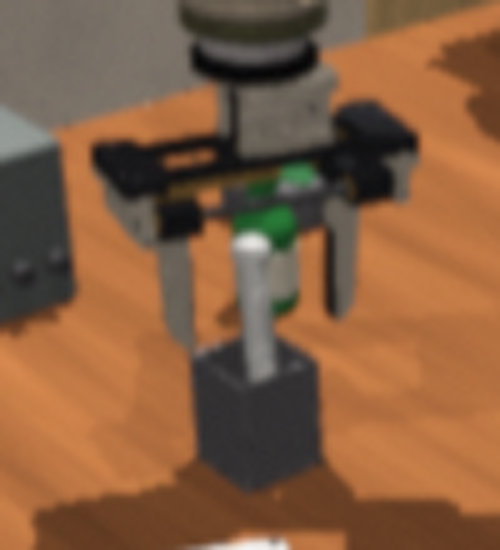

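The punch is released and stands in the pot, cap at (252,245), clear of both fingers. I'll lift straight up slowly.

Request:
apply_moves([
  {"jaw":-1,"linear":[-0.04,0,0],"roll":0},
  {"jaw":-1,"linear":[-0.1,0,0],"roll":0},
  {"jaw":-1,"linear":[-0.17,0,0],"roll":0},
  {"jaw":-1,"linear":[-0.25,0,0],"roll":0},
  {"jaw":-1,"linear":[-0.33,0,0],"roll":0},
  {"jaw":-1,"linear":[-0.33,0,0],"roll":0},
  {"jaw":-1,"linear":[-0.33,0,0],"roll":0},
  {"jaw":-1,"linear":[-0.33,0,0],"roll":0},
  {"jaw":-1,"linear":[-0.33,0,0],"roll":0},
])

```text
t: 19.65
tool_pos: [0.4704, -0.2737, 0.2924]
orientation: [1.391, 1.069, -1.362]
force: [-0.0, 0.3, 0.5]
opening: 0.093
```

Run:
```python
from h import *
c=cam('scene');C=np.zeros((550,800,3),np.uint8)
C[:,:450]=cv2.resize(c['pixels'][100:210,186:276],(450,550),interpolation=cv2.INTER_CUBIC)
C[:400,455:795]=cv2.resize(c['pixels'][195:325,280:390],(340,400),interpolation=cv2.INTER_CUBIC)
cv2.imwrite('pics/c11.png',C)
a=cv2.imread('pics/s1.png');d=cv2.absdiff(a,c['pixels'])[195:325,280:390].max(2);print('rack diff>60 px',(d>60).sum())
plan([[.475,-.275,.3]])
```

```text
rack diff>60 px 1803
lin [-0.0119, 0.0081, 0.0003] roll 0 dist 0.009
at [ 0.4705 -0.2737  0.2927] yaw -0.2359 tilt 1.43 t 19.7 F [-0.7  0.4 -0. ] open 0.09296062914666472 q [-0.63 -0.06  1.55  0.01  1.63 -0.39]
```

The viewer limit is reached, so I'll check with numbers: whether the punch is still and upright in both views, and the driver tops against their predictions.

Run:
```python
from h import *
import rack
c=cam('scene');b=cam('scene')['pixels'];t=cam('top')
x,y=186,100
def cen(im):
    r=im[y+45:y+80,x+38:x+60].astype(int); m=(r.min(2)>115)&(r.max(2)-r.min(2)<30)
    v,u=np.nonzero(m); return m.sum(), (u.mean()+x+38).round(2),(v.mean()+y+45).round(2),u[v==v.min()].mean()+x+38,v.min()+y+45,u[v==v.max()].mean()+x+38,v.max()+y+45
print(cen(c['pixels'])); print(cen(b))
print('pred upright punch cap, rim:',proj(c,[[.481,-.276,.151],[.481,-.276,.078]]))
a=cv2.imread('pics/s1.png')
for i,((u,yy),h) in enumerate(zip(rack.slots,rack.H)):
    q=proj(c,rack.pt([.5423,.2097,-.2355],u,yy,h))[0].astype(int)
    T=cv2.cvtColor(a,6)[q[1]-6:q[1]+7,q[0]-6:q[0]+7]; S=cv2.cvtColor(c['pixels'],6)[q[1]-14:q[1]+15,q[0]-14:q[0]+15]
    m=cv2.matchTemplate(S,T,5);_,v,_,l=cv2.minMaxLoc(m);print(i,round(v,2),l[0]-8,l[1]-8)
q=np.array([345,211]);T=cv2.cvtColor(a,6)[q[1]-6:q[1]+7,q[0]-6:q[0]+7];S=cv2.cvtColor(c['pixels'],6)[q[1]-14:q[1]+15,q[0]-14:q[0]+15]
_,v,_,l=cv2.minMaxLoc(cv2.matchTemplate(S,T,5));print('drift',round(v,2),l[0]-8,l[1]-8)
```

```text
(np.int64(159), np.float64(231.87), np.float64(159.81), np.float64(230.5), np.int64(146), np.float64(232.5), np.int64(175))
(np.int64(159), np.float64(231.87), np.float64(159.81), np.float64(230.5), np.int64(146), np.float64(232.5), np.int64(175))
pred upright punch cap, rim: [[230.47339972 150.43557249]
 [231.64380857 171.28399797]]
0 1.0 0 0
1 0.81 3 -4
2 0.89 0 1
3 0.62 0 0
4 0.85 0 0
5 0.57 -8 8
6 0.87 0 0
7 1.0 0 0
8 0.91 -1 0
drift 1.0 0 0
```

Run:
```python
from h import *
import rack
c=cam('top');a=cv2.imread('pics/t1.png')
for i,((u,yy),h) in enumerate(zip(rack.slots,rack.H)):
    q=proj(c,rack.pt([.5423,.2097,-.2355],u,yy,h))[0].astype(int)
    k=5;T=cv2.cvtColor(a,6)[q[1]-k:q[1]+k+1,q[0]-k:q[0]+k+1]; S=cv2.cvtColor(c['pixels'],6)[q[1]-k-6:q[1]+k+7,q[0]-k-6:q[0]+k+7]
    _,v,_,l=cv2.minMaxLoc(cv2.matchTemplate(S,T,5));print(i,round(v,2),l[0]-6,l[1]-6)
```

```text
0 1.0 0 0
1 1.0 0 0
2 1.0 0 0
3 1.0 0 0
4 0.99 0 0
5 1.0 0 0
6 1.0 0 0
7 0.97 0 0
8 1.0 0 0
```

All nine drivers match exactly in the top view, and the drift matches in the scene view. The punch is at rest.

```bash
python3 -c "
from plant import *
print(close_job())"
```

```text
the job is handed in; nothing more can be done
None
```

The job is handed in. I drew the punch out along its lean, let it right itself between the fingers, pressed it on the boss, and lowered it nose down into the pot. I then released it and lifted the gripper clear. The job took about 20 s of the 70 s allowed.

**Spring snap:** The wrist force held at about 12 N, fell to about 7.5 N as the nose went in, then rose to about 21 N with no further travel. I read that as the nose on its stop. The plunger can't be read directly, so the snap is inferred from those forces. They stayed well under the 60 N limit.

**Punch in the pot:** Two pictures of it after I lifted clear were identical. Its cap and body were within a few pixels of where an upright punch in the pot should appear.

**Other tools:** All nine drivers showed zero shift in the top view, and the drift showed zero shift in the scene view. An earlier scene-view match disagreed for drivers 1 and 5, and weakly for 3. I put that down to shadows and the punch no longer being beside them, since the top view was clean.

**Not viewed:** The picture limit stopped me from looking at the final image, so these last checks are numerical only.

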